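# Slide the griddle plate out of its caddy and lay it on the hob

### The job

The dark griddle plate lies flush in the channel of its bamboo caddy, where it cannot be gripped. Edge it along the channel (there is a finger well behind it to push from) until about 5 cm of it sticks out past the caddy's open end, still lying flat, and let go; then pick it up by that overhanging end, lift it clear and lay it flat on the hob's pan support, centred over the burner with its long side square across the bars, and leave it there. Set it down rather than drop it, never let it fall to the worktop, and do not push the mug, tumbler or mill about.

Things in the scene. Friction and masses are not known exactly. Their poses are not given: they have to be found in the camera images.
- griddle: Dark cast-aluminium griddle plate, fine ribs on top, flat rectangle 170 x 66 x 10 mm, about 0.26 kg. Origin at the centre of its underside; x along its 170 mm length, y along its width, z up. Starts flat in the caddy's channel, x the same way as the caddy's, its -x end 0 to 10 mm inside the caddy's open end. A few newtons on its end slide it.
- caddy: Bamboo block 240 (x) x 110 (y) x 50 (z) mm, fixed to the worktop; origin at the centre of its underside. A channel 70 mm wide and 10 mm deep (floor 40 mm above the worktop) runs along its top, open at the -x end face, closed at +x by a 15 mm thick wall. The griddle lies in it with its top flush with the two 20 mm wide side rails, 2 mm play each side.
- caddy_mouth (a point): Middle of the channel floor's edge at the open (-x) end of the caddy, 40 mm above the worktop; axes as the caddy. The griddle tips off over this edge if its centre passes it (85 mm overhang).
- caddy_well (a point): Middle of the floor of the empty finger well in the channel, between the griddle's +x end and the closing wall, 80 mm to +x of the caddy's centre, 40 mm above the worktop; axes as the caddy. The well is 45 to 55 mm long, 70 mm wide, 10 mm deep; from here the griddle can be pushed towards -x.
- hob: Steel table-top gas hob with one burner, 290 (x) x 270 (y) mm, fixed to the worktop, cold. Origin at the centre of its underside; knob and red button on its -x face. Steel deck 50 mm above the worktop, burner cap up to 71 mm, black pan support with its flat top at 85 mm. The griddle is to lie with its length along the hob's y, either way round.
- hob_burner (a point): Point over the burner's centre, level with the pan support's top, 85 mm above the worktop; axes as the hob. The support's four bars, 10 mm wide, 210 mm long, run along x at y = -105, -38, +38, +105 mm, its two cross rails along y at x = -100 and +100 mm; between them fingertips have room down to the deck. The griddle rests on the two middle bars.
- mug: Pink mug, 80 mm across, 85 mm tall, origin at the centre of its underside. Bystander.
- tumbler: Clear glass tumbler, 74 mm across, 95 mm tall, origin at the centre of its underside. Bystander.
- mill: Orange pepper mill, 54 mm across, 110 mm tall, origin at the centre of its underside. Bystander.
Not all that is in view belongs to the job. What is shaped like the griddle but green is not meant.

How it is judged:
By the outcome, as a careful person would: the job done as asked, in the order asked, and still so for the second after the job is handed in, with the robot touching nothing.
It also fails if it takes over 56 s, if anything falls off the work surface, if the arm or the gripper's body presses on something with over 40 N, if the wrist force passes 120 N, or if a joint passes its speed limit or range.

### The arm

A 7-joint arm with a two-finger parallel gripper is mounted at the origin on the work surface. World frame = base frame: x ahead of the robot, y to its left, z up, the work surface at z = 0. Lengths are in m, angles in rad, forces in N, time in s.
With the tool pointing down it reaches from about 0.425 to 0.925 m from the base axis. Payload 6.8 kg.
Tool frame: the origin (TCP) lies midway between the tips of the shut fingers; the grasp point (between the pads) lies 19 mm behind it; z points along the fingers, y is the line along which they close (so a half turn about z gives the same grasp; the last joint's range is limited). The gripper opens to 85 mm and grips with 20 to 120 N. Pads are 22 mm wide; open, the fingers measure 114 mm over their backs; the gripper's body (76 mm by 85 mm) begins 54 mm behind the grasp point. The pads swing forward as they close: fully open they stand 13 mm farther back than shut.
Start: joints at [-1.227, 0.477, 0.022, 1.555, -0.011, 1.109, -0.083], TCP at [0.295, 0.607, 0.231] pointing down, gripper open.
Joint ranges: [-2.96, 2.96], [-0.34, 2.1], [-1.41, 1.46], [0.24, 2.44], [-1.37, 4.51], [0.17, 1.92], [-2.96, 2.96]. Speed limits (rad/s): [2.39, 2.39, 3.14, 3.14, 3.14, 3.14, 3.14].

### API

Orientations are given as a rotation vector (axis times angle).
In Python, from bench import status, vision, r gives the robot as it stands. The module is installed in compiled form; this text tells all that it offers.
- The arm moves only by the shell command python3 -m handwheel 'ROWS' [OPENING] [FORCE]. ROWS is JSON, a list of rows, each an object with "dp": the shift along the tool's x, y, z in m, a list of three; "delta_rot": the turn, a rotation vector about the tool's x, y, z in rad, a list of three. In form: [{"dp": [x, y, z], "delta_rot": [rx, ry, rz]}, ...]. A call has 1 to 12 rows; each row is the pose to reach, as a shift and turn from the pose commanded when the call began, along the tool's axes at that moment; what a row does not reach only later rows make up. A row lasts 1/8 s, in which the tool goes at most 62.5 mm and 10.7 degrees, less where a joint would pass 70% of its speed; a pose out of reach is approached as far as the arm can. A call with a gripper value outside its range is refused whole. OPENING is the opening, from 0 (shut) to 1 (fully open), set as the call begins (- or left out, the last holds). The fingers move at their own pace and stop on an object; FORCE is the grip in N (left out, the last holds). Time passes only in rows, so rows that repeat a pose let the fingers close. It gives the time, the measured TCP pose, the force, the opening and the grip force at its end, in the units of the state.
- status.get_obs(): the state, without advancing time (a new reading comes with each control period).
- vision.grab_frame(name): name is "scene" or "top" or "wrist"; returns a dict with "img" (480x640x3 uint8, blue, green, red), "fovy" (degrees; the focal length in pixels is half the picture's height over the tangent of half this angle, whatever the lens; pixels are square), "cx", "cy" (the principal point, pixels), "distortion" ([k1, k2, p1, p2, k3] as OpenCV has them; the pictures are not rectified), "world_from_camera" (4x4, takes a point from camera to world coordinates). Camera axes: x right, y up, looking along -z (the intrinsics and any distortion apply to the point x, -y, -z); pixel columns grow to the right and rows downward; lengths in m; the calibration is good to about 2 mm. A picture is of the moment at which its call begins. There is no depth.
- r.hand_in(): hands the job in; it is judged then, once.
The state is a dict: "clock": time; "joints": joint angles; "qvel": joint speeds; "tau": joint torques, N m; "tcp_pos": TCP position; "orientation": TCP orientation; "contact_force": force on the tool from outside, world axes, zero at the start; "moment": the same for the moment, N m; "grip_width": finger opening in m; "gripper_force": force on a finger pad.
Only numpy, scipy, OpenCV 4.12 (cv2) and the standard library are available. Lean on these libraries where they do the work, as an engineer would, in place of code of your own. Each camera call takes 0.05 s, during which the arm holds its last target. There are 200 camera calls.

## Working session

There is one attempt and no reset: what is moved stays moved. The work goes in short steps, Python scripts to look and compute and a shell command to move; the robot and the scene stay as the last step left them, time stands still between calls to the robot, and variables do not carry over. Pictures are saved under pics/ and viewed, at most 10 in all, crops included, and the job is handed in when it is done.

```bash
mkdir -p pics; python3 - <<'E'
from bench import status, vision, r
import cv2,numpy as np
o=status.get_obs()
print({k:np.round(v,3).tolist() for k,v in o.items()})
for n in("scene","top"):
    f=vision.grab_frame(n);cv2.imwrite(f"pics/{n}0.png",f["img"])
    print(n,f["fovy"],f["cx"],f["cy"],f["distortion"],np.round(f["world_from_camera"],3).tolist())
E
```

```text
{'clock': 0.0, 'joints': [-1.227, 0.478, 0.022, 1.556, -0.011, 1.109, -0.083], 'qvel': [0.0, 0.001, -0.0, 0.001, -0.002, -0.001, 0.001], 'tau': [0.001, -59.647, 1.608, -28.118, 0.013, 0.009, 0.0], 'tcp_pos': [0.294, 0.607, 0.23], 'orientation': [-0.704, -3.062, 0.003], 'contact_force': [-0.318, 0.102, -0.316], 'moment': [0.022, 0.019, -0.033], 'gripper_force': 0.0, 'grip_width': 0.085}
scene 44.507734228792984 320.47578139562137 230.39465832407996 [-0.1927184  0.         0.         0.         0.       ] [[-0.386, -0.78, 0.493, 1.195], [0.922, -0.326, 0.207, 0.295], [-0.001, 0.535, 0.845, 1.055], [0.0, 0.0, 0.0, 1.0]]
top 42.46163846662411 311.88005784419164 242.87401198231882 [-0.21831875  0.          0.          0.          0.        ] [[0.011, 0.998, -0.065, 0.573], [-1.0, 0.013, 0.02, 0.06], [0.021, 0.064, 0.998, 1.185], [0.0, 0.0, 0.0, 1.0]]
```

View pics/top0.png

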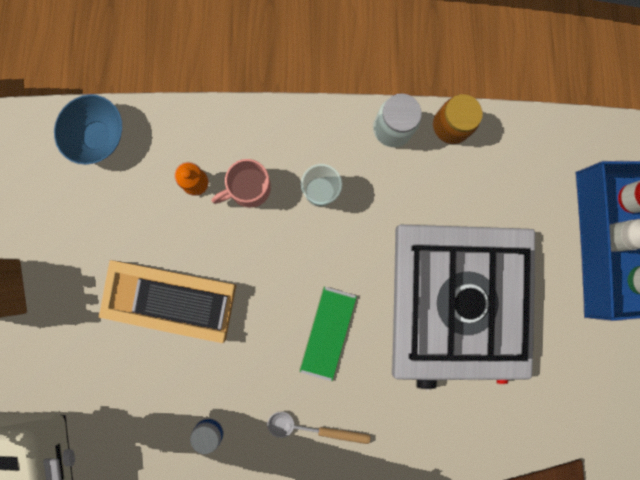

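View pics/scene0.png

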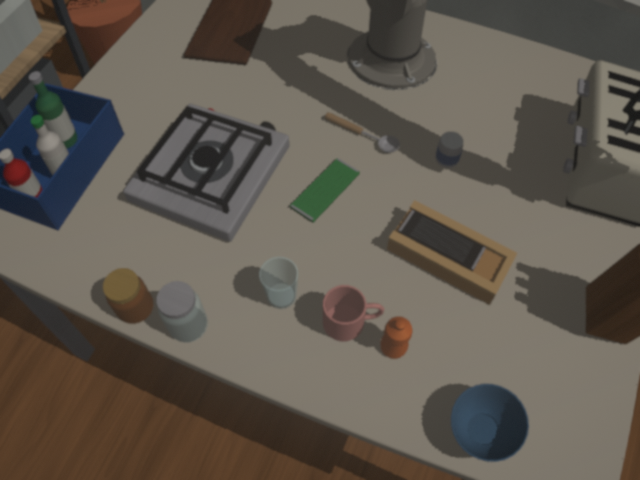

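The top view shows the caddy centred near (168,302), with the dark ribbed plate at (180,303), the well at about (122,290) and the open end on the right, towards the hob. The hob's burner is at (470,302). 

Things that could be taken for the griddle:
- Dark plate in the caddy (180,303). I choose this one by colour, ribs and place.
- Green slab (328,333), which is the decoy.
- Brown boards at (10,290) and (560,475).

Next I measure and take a close crop.

```bash
cat > h.py <<'E'
import cv2,numpy as np
from bench import vision,status
def K(f):
    F=240/np.tan(np.radians(f["fovy"])/2);return np.array([[F,0,f["cx"]],[0,F,f["cy"]],[0,0,1.]])
def ray(f,px,z):
    p=cv2.undistortPoints(np.float64(px).reshape(-1,1,2),K(f),np.array(f["distortion"],float)).reshape(-1,2)
    M=np.array(f["world_from_camera"]);d=np.c_[p[:,0],-p[:,1],-np.ones(len(p))]@M[:3,:3].T
    c=M[:3,3];return c+d*((z-c[2])/d[:,2])[:,None]
def proj(f,P):
    M=np.linalg.inv(f["world_from_camera"]);q=np.atleast_2d(P)@M[:3,:3].T+M[:3,3]
    q=q*[1,-1,-1];return cv2.projectPoints(q,np.zeros(3),np.zeros(3),K(f),np.array(f["distortion"],float))[0].reshape(-1,2)
E
python3 - <<'E'
from h import *
f=vision.grab_frame("top");im=f["img"];hsv=cv2.cvtColor(im,cv2.COLOR_BGR2HSV)
a=cv2.resize(im[250:355,90:250],None,fx=4,fy=4,interpolation=cv2.INTER_CUBIC)
b=cv2.resize(im[215:395,385:545],None,fx=3,fy=3,interpolation=cv2.INTER_CUBIC)
c=np.zeros((540,640+160,3),np.uint8);c[:420,:640]=a;cv2.imwrite("pics/crop1.png",a);cv2.imwrite("pics/crop2.png",b)
m=cv2.inRange(hsv,(8,90,90),(25,255,255));m[:255]=0;m[350:]=0;m[:,:90]=0;m[:,250:]=0
h=cv2.convexHull(cv2.findNonZero(m))
q=cv2.approxPolyDP(h,6,True).reshape(-1,2);print("caddy px",q.tolist());print(np.round(ray(f,q,.05),4).tolist())
# hob: black support
g=cv2.inRange(hsv,(0,0,0),(180,255,60));g[:235]=0;g[370:]=0;g[:,:405]=0;g[:,535:]=0
P=cv2.findNonZero(g);rc=cv2.minAreaRect(P);print("support",rc);bx=cv2.boxPoints(rc);W=ray(f,bx,.085);print(np.round(W,4).tolist(),W.mean(0))
E
```

```text
caddy px [[234, 284], [222, 342], [98, 316], [110, 260]]
[[0.5689, 0.1794, 0.05], [0.4619, 0.2001, 0.05], [0.5041, 0.4361, 0.05], [0.6095, 0.4147, 0.05]]
support ((469.8719787597656, 303.6217956542969), (119.13777160644531, 114.01437377929688), 1.4320961236953735)
[[0.4374, -0.1386, 0.085], [0.6423, -0.1422, 0.085], [0.6395, -0.3678, 0.085], [0.4287, -0.3635, 0.085]] [ 0.53698115 -0.25302266  0.085     ]
```

View pics/crop1.png

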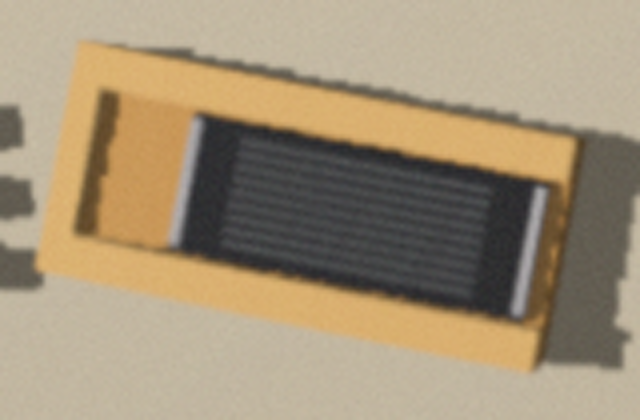

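View pics/crop2.png

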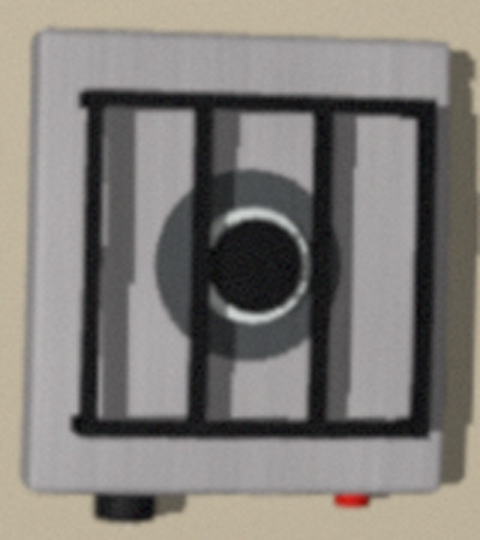

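The crop confirms a dark ribbed plate with pale ends, lying a few mm inside the open (right) end, with the well empty on the left. The hob crop shows the bars running vertically in the image, with the cap at about crop (257,264).

```bash
cat >> h.py <<'E'
from scipy.spatial.transform import Rotation as R
def togo(target,yaw):
    "yaw: world angle (deg) of the tool y line; prints shift and turn in tool axes, both half-turn choices"
    o=status.get_obs();T=R.from_rotvec(o["orientation"]);print("tool y ang",np.degrees(np.arctan2(*T.as_matrix()[[1,0],1])),"pos",np.round(o["tcp_pos"],4),"j",np.round(o["joints"],2))
    print("dp",np.round(T.inv().apply(np.array(target)-o["tcp_pos"]),4))
    for k in(0,180):
        y=np.radians(yaw+k);Y=np.array([np.cos(y),np.sin(y),0]);Z=np.array([0,0,-1.]);G=R.from_matrix(np.c_[np.cross(Y,Z),Y,Z])
        print(" rot",np.round((T.inv()*G).as_rotvec(),4))
E
python3 - <<'E'
from h import *
f=vision.grab_frame("top")
c=lambda l:[(385+x/3,215+y/3) for x,y in l]
def show(n,l,z):
    w=ray(f,c(l),z);d=w[-1]-w[0];print(n,np.round(w[:,:2],4).tolist(),"ang",np.degrees(np.arctan2(d[1],d[0])))
show("bar2 right",[(205,432),(212,100)],.085)
show("bar3 right",[(327,432),(333,105)],.085)
show("bar4 right",[(428,437),(437,102)],.085)
show("cap",[(257,264)],.071)
show("deck L",[(26,480),(36,40)],.05)
show("deck R",[(442,488),(449,50)],.05)
show("deck top",[(36,30),(445,42)],.05)
show("deck bottom",[(28,486),(436,494)],.05)
q=[(90+x/4,250+y/4) for x,y in[(552,186),(525,320),(200,115),(172,247)]]
print("griddle",np.round(ray(f,q,.05),4).tolist())
W=lambda u,v,z=0:(np.array([.5361,.3076,z])+u*np.array([.173,.985,0])+v*np.array([-.985,.173,0]))
print(W(-.12,0),W(.08,0))
togo(W(.08,0,.15),80+90)
E
```

```text
bar2 right [[0.437, -0.2204], [0.6375, -0.2233]] ang -0.8520622821986724
bar3 right [[0.4359, -0.2972], [0.6353, -0.2998]] ang -0.7463377467730226
bar4 right [[0.4314, -0.3628], [0.6379, -0.3675]] ang -1.3041150433777018
cap [[0.538, -0.2556]] ang 0.0
deck L [[0.4037, -0.1168], [0.6755, -0.1208]] ang -0.8401246585701617
deck R [[0.3939, -0.3866], [0.6733, -0.3897]] ang -0.6362271166459941
deck top [[0.6817, -0.1208], [0.6784, -0.3871]] ang -90.71117461210937
deck bottom [[0.3999, -0.1181], [0.3902, -0.3826]] ang -92.11146797442196
griddle [[0.5457, 0.1901, 0.05], [0.484, 0.2018, 0.05], [0.5756, 0.3558, 0.05], [0.514, 0.3681, 0.05]]
[0.51534 0.1894  0.     ] [0.54994 0.3864  0.     ]
tool y ang 64.11528236086225 pos [0.2946 0.607  0.2307] j [-1.23  0.48  0.02  1.56 -0.01  1.11 -0.08]
dp [-0.326  -0.0869  0.0808]
 rot [-9.000e-04 -9.000e-04 -1.848e+00]
 rot [-9.0000e-04  8.0000e-04  1.2936e+00]
```

```bash
python3 -m handwheel '[{"dp":[-0.041,-0.011,0],"delta_rot":[0,0,0.16]},{"dp":[-0.082,-0.022,0],"delta_rot":[0,0,0.32]},{"dp":[-0.123,-0.033,0.01],"delta_rot":[0,0,0.48]},{"dp":[-0.164,-0.044,0.02],"delta_rot":[0,0,0.64]},{"dp":[-0.205,-0.055,0.04],"delta_rot":[0,0,0.81]},{"dp":[-0.246,-0.066,0.06],"delta_rot":[0,0,0.97]},{"dp":[-0.287,-0.077,0.07],"delta_rot":[0,0,1.13]},{"dp":[-0.326,-0.087,0.081],"delta_rot":[0,0,1.294]},{"dp":[-0.326,-0.087,0.081],"delta_rot":[0,0,1.294]},{"dp":[-0.326,-0.087,0.081],"delta_rot":[0,0,1.294]}]' 0 60
python3 - <<'E'
from h import *
f=vision.grab_frame("wrist");cv2.imwrite("pics/w1.png",f["img"])
W=lambda u,v,z=0:(np.array([.5361,.3076,z])+u*np.array([.173,.985,0])+v*np.array([-.985,.173,0]))
print(np.round(proj(f,[W(.055,.033,.05),W(.055,-.033,.05),W(.105,.035,.05),W(.105,-.035,.05),W(.08,0,.04)]),0).tolist())
togo(W(.08,0,.044),350)
E
```

```text
clock: 1.45
tcp_pos: [0.5495, 0.3872, 0.1501]
orientation: [-2.405, -2.02, 0.001]
contact_force: [-0.9, -0.1, 0.0]
grip_width: -0.0002
gripper_force: 0.0
[[273.0, 273.0], [363.0, 273.0], [268.0, 205.0], [368.0, 205.0], [318.0, 236.0]]
tool y ang -9.883113538246551 pos [0.549  0.388  0.1502] j [-0.95  0.57  0.35  1.65 -0.23  0.96 -0.69]
dp [-0.0015  0.0013  0.1062]
 rot [-0.0009 -0.0006  0.002 ]
 rot [ 9.0000e-04 -1.4000e-03 -3.1396e+00]
```

View pics/w1.png

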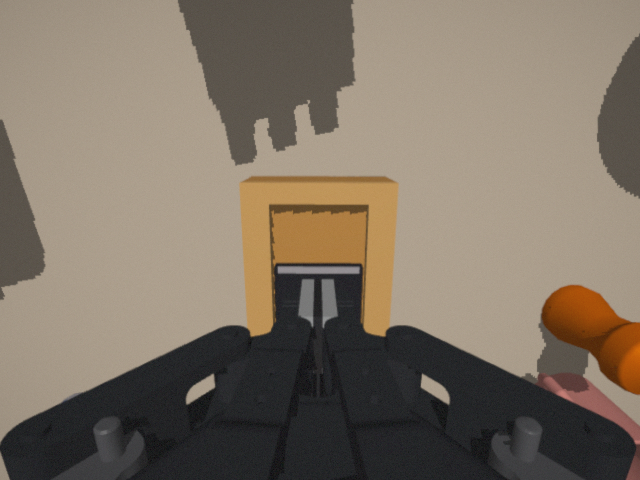

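The wrist view shows the shut fingertips at (318,282), the well open from row 205 to 264, and the plate's pale +x end at row 265. I'll descend into the well.

```bash
python3 -m handwheel '[{"dp":[0.003,0.001,0.03],"delta_rot":[0,0,0]},{"dp":[0.003,0.001,0.06],"delta_rot":[0,0,0]},{"dp":[0.003,0.001,0.08],"delta_rot":[0,0,0]},{"dp":[0.003,0.001,0.092],"delta_rot":[0,0,0]},{"dp":[0.003,0.001,0.1],"delta_rot":[0,0,0]},{"dp":[0.003,0.001,0.105],"delta_rot":[0,0,0]},{"dp":[0.003,0.001,0.105],"delta_rot":[0,0,0]}]'
python3 -m handwheel '[{"dp":[-0.003,0,0],"delta_rot":[0,0,0]},{"dp":[-0.006,0,0],"delta_rot":[0,0,0]},{"dp":[-0.009,0,0],"delta_rot":[0,0,0]},{"dp":[-0.012,0,0],"delta_rot":[0,0,0]},{"dp":[-0.015,0,0],"delta_rot":[0,0,0]},{"dp":[-0.018,0,0],"delta_rot":[0,0,0]},{"dp":[-0.018,0,0],"delta_rot":[0,0,0]}]'
python3 - <<'E'
from h import *
f=vision.grab_frame("top")
a=cv2.resize(f["img"][230:355,80:250],None,fx=4,fy=4,interpolation=cv2.INTER_CUBIC);cv2.imwrite("pics/t2.png",a)
p=np.array(status.get_obs()["tcp_pos"])-[.5361,.3076,0];print(p[:2]@[.173,.985],p[:2]@[-.985,.173])
E
```

```text
clock: 2.38
tcp_pos: [0.5517, 0.3895, 0.0455]
orientation: [-2.407, -2.019, -0.0]
contact_force: [-0.1, 0.1, -0.1]
grip_width: 0.0001
gripper_force: 0.0
clock: 3.25
tcp_pos: [0.5484, 0.3714, 0.0454]
orientation: [2.407, 2.018, -0.0]
contact_force: [-0.4, 0.2, -0.1]
grip_width: 0.0
gripper_force: 0.1
0.06502532698091297 -0.00099251262841526
```

```bash
python3 -m handwheel '[{"dp":[-0.004,0,0],"delta_rot":[0,0,0]},{"dp":[-0.008,0,0],"delta_rot":[0,0,0]},{"dp":[-0.012,0,0],"delta_rot":[0,0,0]},{"dp":[-0.016,0,0],"delta_rot":[0,0,0]},{"dp":[-0.02,0,0],"delta_rot":[0,0,0]},{"dp":[-0.024,0,0],"delta_rot":[0,0,0]},{"dp":[-0.028,0,0],"delta_rot":[0,0,0]},{"dp":[-0.031,0,0],"delta_rot":[0,0,0]},{"dp":[-0.034,0,0],"delta_rot":[0,0,0]},{"dp":[-0.037,0,0],"delta_rot":[0,0,0]},{"dp":[-0.04,0,0],"delta_rot":[0,0,0]},{"dp":[-0.04,0,0],"delta_rot":[0,0,0]}]'
python3 - <<'E'
from h import *
f=vision.grab_frame("top");g=vision.grab_frame("scene")
a=cv2.resize(f["img"][240:350,90:260],None,fx=4,fy=4,interpolation=cv2.INTER_CUBIC);b=cv2.resize(g["img"][180:310,350:530],None,fx=3.75,fy=3.75,interpolation=cv2.INTER_CUBIC)[:150*3]
cv2.imwrite("pics/t3.png",a);cv2.imwrite("pics/s3.png",b)
p=np.array(status.get_obs()["tcp_pos"])-[.5361,.3076,0];print(p[:2]@[.173,.985],p[:2]@[-.985,.173])
E
```

```text
clock: 4.8
tcp_pos: [0.5413, 0.3318, 0.0453]
orientation: [2.407, 2.018, -0.001]
contact_force: [0.4, 0.1, -0.2]
grip_width: -0.0
gripper_force: 0.0
0.024994439878334274 -0.0009508474264338217
```

View pics/t3.png

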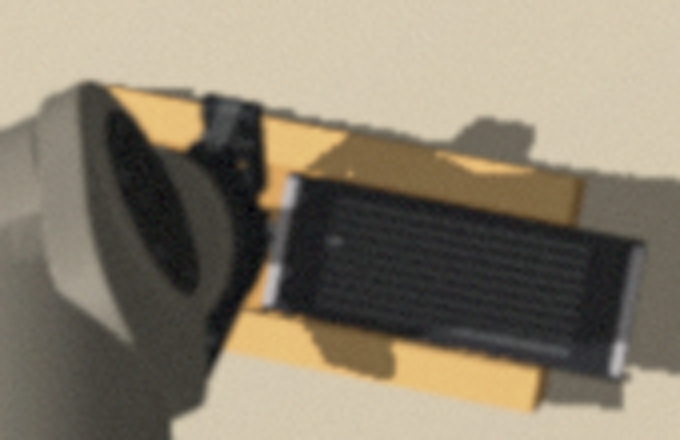

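The plate has slid straight. Its -x end is now at crop x of about 622–645, past the caddy's end at about 545–580. I'll measure the overhang from those corners.

```bash
python3 - <<'E'
from h import *
f=vision.grab_frame("top")
q=[(90+x/4,240+y/4) for x,y in[(645,242),(622,378),(290,176),(262,305)]]
w=ray(f,q,.05)[:,:2]-[.5361,.3076];print(np.round(w@np.array([[.173,-.985],[.985,.173]]),4).tolist())
c=ray(f,[(90+580/4,240+180/4),(90+538/4,240+412/4)],.05)[:,:2]-[.5361,.3076];print(np.round(c@np.array([[.173,-.985],[.985,.173]]),4).tolist())
E
```

```text
[[-0.1575, -0.0307], [-0.1587, 0.0327], [0.0104, -0.0292], [0.0121, 0.032]]
[[-0.1228, -0.053], [-0.1236, 0.0554]]
```

```bash
python3 -m handwheel '[{"dp":[-0.004,0,0],"delta_rot":[0,0,0]},{"dp":[-0.008,0,0],"delta_rot":[0,0,0]},{"dp":[-0.011,0,0],"delta_rot":[0,0,0]},{"dp":[-0.014,0,0],"delta_rot":[0,0,0]},{"dp":[-0.014,0,0],"delta_rot":[0,0,0]},{"dp":[-0.014,0,0],"delta_rot":[0,0,0]}]'
python3 -m handwheel '[{"dp":[0.004,0,0],"delta_rot":[0,0,0]},{"dp":[0.008,0,0],"delta_rot":[0,0,0]},{"dp":[0.008,0,-0.03],"delta_rot":[0,0,0]},{"dp":[0.008,0,-0.08],"delta_rot":[0,0,0]},{"dp":[0.008,0,-0.12],"delta_rot":[0,0,0]},{"dp":[0.008,0,-0.12],"delta_rot":[0,0,0]}]'
python3 - <<'E'
from h import *
f=vision.grab_frame("top")
a=cv2.resize(f["img"][240:350,90:260],None,fx=4,fy=4,interpolation=cv2.INTER_CUBIC);cv2.imwrite("pics/t4.png",a)
W=lambda u,v,z=0:(np.array([.5361,.3076,z])+u*np.array([.173,.985,0])+v*np.array([-.985,.173,0]))
togo(W(-.146,0,.165),350)
E
```

```text
clock: 5.7
tcp_pos: [0.5389, 0.3183, 0.0453]
orientation: [2.407, 2.019, -0.0]
contact_force: [-0.3, 0.3, 0.1]
grip_width: 0.0001
gripper_force: 0.0
clock: 6.45
tcp_pos: [0.5425, 0.3279, 0.1691]
orientation: [2.407, 2.019, 0.011]
contact_force: [-0.6, 0.6, 0.0]
grip_width: -0.0002
gripper_force: 0.0
tool y ang -10.005866980925271 pos [0.5411 0.3273 0.1668] j [-0.91  0.49  0.37  1.75 -0.21  0.94 -0.63]
dp [-0.1663 -0.0014  0.0014]
 rot [ 0.002  -0.0026 -0.0001]
 rot [-0.004  -0.0032  3.1415]
```

View pics/t4.png

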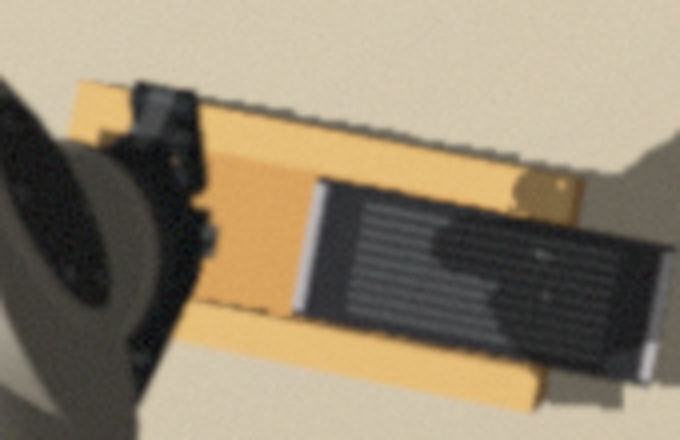

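Now the +x end is at crop (318,182)–(294,312) and the -x end at (672,250)–(650,383), lying flat.

```bash
python3 - <<'E'
from h import *
f=vision.grab_frame("top")
q=[(90+x/4,240+y/4) for x,y in[(672,250),(650,383),(318,182),(294,312)]]
w=ray(f,q,.05)[:,:2];print(np.round(w,4).tolist());w=w-[.5361,.3076];print(np.round(w@np.array([[.173,-.985],[.985,.173]]),4).tolist())
E
```

```text
[[0.5356, 0.1347], [0.4744, 0.1441], [0.5641, 0.2995], [0.5038, 0.3098]]
[[-0.1704, -0.0294], [-0.1718, 0.0325], [-0.0031, -0.029], [-0.0034, 0.0322]]
```

```bash
python3 -m handwheel '[{"dp":[-0.04,-0.001,0],"delta_rot":[0,0,0]},{"dp":[-0.085,-0.002,0],"delta_rot":[0,0,0]},{"dp":[-0.13,-0.002,0],"delta_rot":[0,0,0]},{"dp":[-0.168,-0.002,0],"delta_rot":[0,0,0]},{"dp":[-0.168,-0.002,0.02],"delta_rot":[0,0,0]},{"dp":[-0.168,-0.002,0.05],"delta_rot":[0,0,0]},{"dp":[-0.168,-0.002,0.05],"delta_rot":[0,0,0]}]' 1
python3 - <<'E'
from h import *
f=vision.grab_frame("wrist");cv2.imwrite("pics/w2.png",f["img"])
W=lambda u,v,z=0:(np.array([.5361,.3076,z])+u*np.array([.173,.985,0])+v*np.array([-.985,.173,0]))
togo(W(-.147,.001,.018),350)
E
```

```text
clock: 7.42
tcp_pos: [0.5066, 0.1605, 0.1125]
orientation: [-2.406, -2.018, 0.011]
contact_force: [0.5, -0.1, 0.2]
grip_width: 0.0852
gripper_force: 0.0
tool y ang -10.025923566112766 pos [0.5078 0.1608 0.1139] j [-0.73  0.42  0.38  2.02 -0.22  0.75 -0.39]
dp [0.0027 0.0018 0.0959]
 rot [-0.0031  0.0027 -0.0004]
 rot [0.0042 0.0049 3.1411]
```

View pics/w2.png

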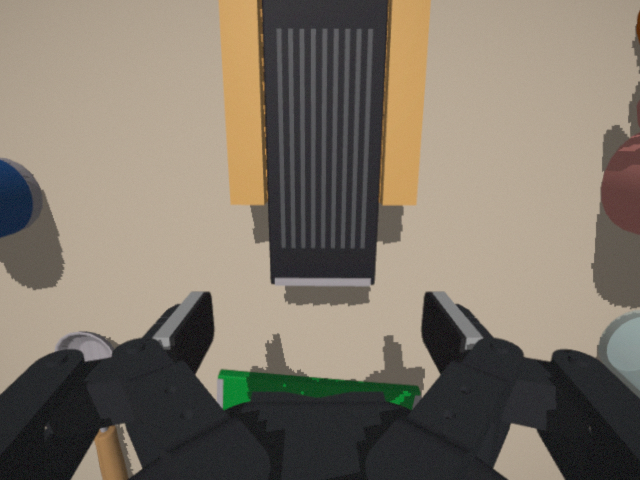

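The wrist view shows the plate's overhanging end at rows 205–286, centred at column 322, with the open fingers straddling it at columns 212 and 422. I'll shift slightly to +y, descend and grip.

```bash
python3 -m handwheel '[{"dp":[0.003,0.003,0.02],"delta_rot":[0,0,0]},{"dp":[0.003,0.003,0.045],"delta_rot":[0,0,0]},{"dp":[0.003,0.003,0.065],"delta_rot":[0,0,0]},{"dp":[0.003,0.003,0.08],"delta_rot":[0,0,0]},{"dp":[0.003,0.003,0.09],"delta_rot":[0,0,0]},{"dp":[0.003,0.003,0.096],"delta_rot":[0,0,0]},{"dp":[0.003,0.003,0.096],"delta_rot":[0,0,0]},{"dp":[0.003,0.003,0.096],"delta_rot":[0,0,0]}]'
python3 -m handwheel '[{"dp":[0,0,0],"delta_rot":[0,0,0]},{"dp":[0,0,0],"delta_rot":[0,0,0]},{"dp":[0,0,0],"delta_rot":[0,0,0]},{"dp":[0,0,0],"delta_rot":[0,0,0]},{"dp":[0,0,0],"delta_rot":[0,0,0]},{"dp":[0,0,0],"delta_rot":[0,0,0]}]' 0 90
python3 - <<'E'
from h import *
f=vision.grab_frame("wrist");cv2.imwrite("pics/w3.png",f["img"])
o=status.get_obs();print(o["contact_force"],o["moment"])
E
```

```text
clock: 8.48
tcp_pos: [0.513, 0.1639, 0.0198]
orientation: [2.407, 2.019, 0.001]
contact_force: [-0.6, 0.4, 0.2]
grip_width: 0.0854
gripper_force: 0.0
clock: 9.22
tcp_pos: [0.5127, 0.164, 0.0202]
orientation: [-2.407, -2.018, -0.001]
contact_force: [-3.0, -0.6, 7.4]
grip_width: 0.0641
gripper_force: 96.3
[-2.91016605  0.25514371  9.00262627] [0.03546558 0.43396232 0.05573899]
```

```bash
python3 -m handwheel '[{"dp":[0,0,-0.002],"delta_rot":[0,0,0]},{"dp":[0,0,-0.005],"delta_rot":[0,0,0]},{"dp":[0,0,-0.01],"delta_rot":[0,0,0]},{"dp":[0,0,-0.02],"delta_rot":[0,0,0]},{"dp":[0,0,-0.035],"delta_rot":[0,0,0]},{"dp":[0,0,-0.055],"delta_rot":[0,0,0]},{"dp":[0,0,-0.08],"delta_rot":[0,0,0]},{"dp":[0,0,-0.11],"delta_rot":[0,0,0]},{"dp":[0,0,-0.13],"delta_rot":[0,0,0]},{"dp":[0,0,-0.13],"delta_rot":[0,0,0]},{"dp":[0,0,-0.13],"delta_rot":[0,0,0]}]'
python3 - <<'E'
from h import *
fs=[vision.grab_frame(n)["img"] for n in("wrist","scene")]
cv2.imwrite("pics/c5.png",np.hstack([cv2.resize(fs[0][0:480],(400,300)),cv2.resize(fs[1][100:310,300:580],(400,300))]))
o=status.get_obs();print(o["contact_force"],o["moment"],o["grip_width"])
E
```

```text
clock: 10.65
tcp_pos: [0.5121, 0.1637, 0.149]
orientation: [-2.407, -2.019, 0.001]
contact_force: [-0.3, -0.3, -2.9]
grip_width: 0.0642
gripper_force: 99.1
[-0.16107972 -0.19725394 -2.77155177] [-0.09776769  0.01858324  0.01043788] 0.06483872151343238
```

View pics/c5.png

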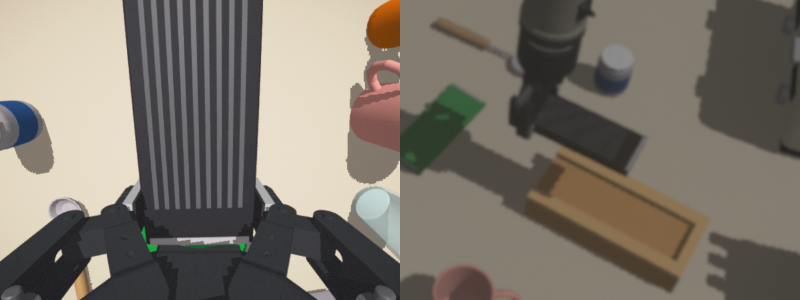

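The plate is held level and clear of the caddy. The left half shows its near end between the pads, and the right half shows it above the empty channel. Next is the carry.

```bash
python3 - <<'E'
from h import *
togo([.5367,-.3135,.149],-.8)
f=vision.grab_frame("wrist");im=f["img"]
# plate edges: dark mask columns at several rows
g=im.max(2)
T=R.from_rotvec(status.get_obs()["orientation"]);p=np.array(status.get_obs()["tcp_pos"])
for row in(20,100,180,240):
    l=next(c for c in range(320,0,-1) if g[row,c]>140);rr=next(c for c in range(320,640) if g[row,c]>140)
    w=T.inv().apply(ray(f,[(l,row),(rr,row)],.179)-p);print(row,l,rr,np.round(w,4).tolist())
E
```

```text
tool y ang -10.025108935011243 pos [0.5119 0.1635 0.1484] j [-0.75  0.37  0.41  1.98 -0.2   0.83 -0.41]
dp [-4.654e-01  1.075e-01 -3.000e-04]
 rot [-0.0016  0.001  -0.161 ]
 rot [1.5000e-03 2.3000e-03 2.9806e+00]
20 197 420 [[0.1004, -0.0338, -0.0307], [0.1003, 0.0295, -0.0308]]
100 204 417 [[0.0789, -0.0334, -0.0307], [0.0788, 0.03, -0.0308]]
180 212 414 [[0.0551, -0.0328, -0.0307], [0.0552, 0.0308, -0.0308]]
240 218 412 [[0.0355, -0.0323, -0.0306], [0.0356, 0.0315, -0.0307]]
```

```bash
python3 -m handwheel '[{"dp":[-0.02,0.005,0],"delta_rot":[0,0,0]},{"dp":[-0.06,0.014,0],"delta_rot":[0,0,-0.02]},{"dp":[-0.105,0.024,0],"delta_rot":[0,0,-0.04]},{"dp":[-0.15,0.035,0],"delta_rot":[0,0,-0.05]},{"dp":[-0.195,0.045,0],"delta_rot":[0,0,-0.07]},{"dp":[-0.24,0.055,0],"delta_rot":[0,0,-0.08]},{"dp":[-0.285,0.066,0],"delta_rot":[0,0,-0.1]},{"dp":[-0.33,0.076,0],"delta_rot":[0,0,-0.11]},{"dp":[-0.375,0.087,0],"delta_rot":[0,0,-0.13]},{"dp":[-0.415,0.096,0],"delta_rot":[0,0,-0.145]},{"dp":[-0.447,0.103,0],"delta_rot":[0,0,-0.155]},{"dp":[-0.465,0.107,0],"delta_rot":[0,0,-0.161]}]'
python3 -m handwheel '[{"dp":[0,0,0],"delta_rot":[0,0,0]},{"dp":[0,0,0],"delta_rot":[0,0,0]},{"dp":[0,0,0],"delta_rot":[0,0,0]}]'
python3 - <<'E'
from h import *
f=vision.grab_frame("top");cv2.imwrite("pics/t6.png",cv2.resize(f["img"][200:400,350:590],None,fx=3,fy=3,interpolation=cv2.INTER_CUBIC))
togo([.5367,-.3135,.149],-.8)
E
```

```text
clock: 12.3
tcp_pos: [0.5354, -0.3159, 0.1489]
orientation: [-2.24, -2.202, 0.002]
contact_force: [-0.1, 0.7, -2.2]
grip_width: 0.0642
gripper_force: 99.0
clock: 12.68
tcp_pos: [0.5375, -0.3109, 0.1492]
orientation: [-2.234, -2.208, -0.001]
contact_force: [0.2, -0.1, -2.3]
grip_width: 0.0643
gripper_force: 99.1
tool y ang -0.6862378314460139 pos [ 0.5374 -0.3112  0.1492] j [ 0.09  0.51  0.45  1.79 -0.27  0.91  0.65]
dp [-0.0023 -0.0007  0.0002]
 rot [-0.     -0.0008  0.002 ]
 rot [ 1.3000e-03 -0.0000e+00 -3.1396e+00]
```

View pics/t6.png

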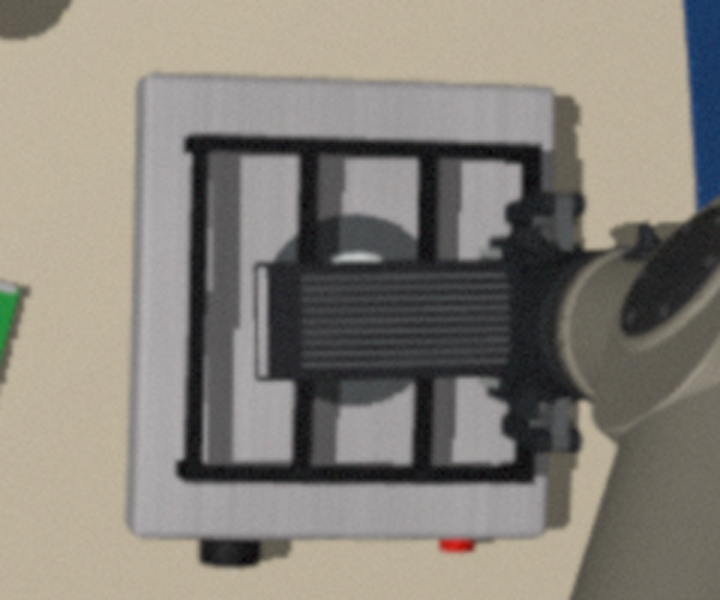

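The plate hangs over the hob. Its free end is at crop (256,264)–(257,380), nearly square to the bars, and the gripped end is between the last two bars. I'll measure its pose numerically before lowering.

```bash
cat > m.py <<'E'
from h import *
def plate(z):
    f=vision.grab_frame("top");g=f["img"].max(2).astype(float)
    up=[];lo=[]
    def edge(v):  # subpixel first crossing below 70 
        i=next(k for k in range(1,len(v)) if v[k]<70 and v[k-1]>=70);return i-1+(v[i-1]-70)/(v[i-1]-v[i])
    for c in [439,441,443,445,500,503,506,509,512,515]:
        try:
            up.append((c,275+edge(g[275:310,c])));lo.append((c,340-edge(g[340:300:-1,c])))
        except StopIteration: pass
    U=ray(f,up,z)[:,:2];L=ray(f,lo,z)[:,:2]
    en=[]
    for rr in range(293,322,4):
        v=g[rr,425:450];i=np.argmax(np.abs(np.diff(v[:15]))) ;en.append((425+i+.5,rr))
    E=ray(f,en,z)[:,:2]
    print("upper",np.round(up,1).tolist());print("lower",np.round(lo,1).tolist());print("end",en)
    for n,q in(("U",U),("L",L)):
        a=np.polyfit(q[:,1],q[:,0],1);print(n,"x at y=-.255",np.polyval(a,-.255).round(4),"slope deg",np.degrees(a[0]).round(2))
    print("end y",E[:,1].round(4))
E
python3 - <<'E'
from m import *
plate(.179)
f=vision.grab_frame("top")
cc=lambda l:[(350+x/3,200+y/3) for x,y in l]
print(np.round(ray(f,cc([(255,264),(256,380),(500,263),(505,375)]),.179),4).tolist())
E
```

```text
upper [[439.0, 287.9], [441.0, 287.1], [443.0, 286.1], [445.0, 286.1], [500.0, 285.9], [503.0, 286.9], [506.0, 287.0], [509.0, 286.8], [512.0, 286.0], [515.0, 279.5]]
lower [[441.0, 325.7], [443.0, 325.6], [445.0, 325.6], [500.0, 325.8], [503.0, 324.6], [506.0, 324.6], [509.0, 324.6], [512.0, 325.0], [515.0, 331.7]]
end [(np.float64(438.5), 293), (np.float64(438.5), 297), (np.float64(438.5), 301), (np.float64(438.5), 305), (np.float64(438.5), 309), (np.float64(438.5), 313), (np.float64(427.5), 317), (np.float64(438.5), 321)]
U x at y=-.255 0.5701 slope deg -1.67
L x at y=-.255 0.503 slope deg 1.04
end y [-0.1701 -0.1701 -0.1702 -0.1702 -0.1703 -0.1703 -0.1519 -0.1705]
[[0.5661, -0.1642, 0.179], [0.5023, -0.1652, 0.179], [0.5669, -0.3055, 0.179], [0.5041, -0.3089, 0.179]]
```

```bash
python3 -m handwheel '[{"dp":[-0.005,0.001,0],"delta_rot":[0,0,0.026]},{"dp":[-0.005,0.001,0.01],"delta_rot":[0,0,0.026]},{"dp":[-0.005,0.001,0.025],"delta_rot":[0,0,0.026]},{"dp":[-0.005,0.001,0.04],"delta_rot":[0,0,0.026]},{"dp":[-0.005,0.001,0.055],"delta_rot":[0,0,0.026]},{"dp":[-0.005,0.001,0.065],"delta_rot":[0,0,0.026]},{"dp":[-0.005,0.001,0.072],"delta_rot":[0,0,0.026]},{"dp":[-0.005,0.001,0.076],"delta_rot":[0,0,0.026]},{"dp":[-0.005,0.001,0.076],"delta_rot":[0,0,0.026]},{"dp":[-0.005,0.001,0.076],"delta_rot":[0,0,0.026]}]'
python3 - <<'E'
from m import *
togo([.5367,-.3155,.065],-.8)
try: plate(.103)
except Exception as e: print(e)
f=vision.grab_frame("top");g=f["img"].max(2);np.set_printoptions(linewidth=200)
print("cols 434..452");print(g[[296,302,308,314,320],434:454])
for c in(446,474,505): print(c,g[280:294,c],g[320:334,c])
E
```

```text
clock: 14.08
tcp_pos: [0.5382, -0.3179, 0.0737]
orientation: [2.265, 2.176, 0.0]
contact_force: [-0.4, 0.5, -2.3]
grip_width: 0.0645
gripper_force: 99.1
tool y ang -2.2932594663390886 pos [ 0.5382 -0.3179  0.0737] j [ 0.13  0.61  0.41  1.82 -0.33  0.77  0.68]
dp [ 0.0024 -0.0016  0.0087]
 rot [ 0.0008  0.0003 -0.0261]
 rot [ 5.0000e-04 -1.2000e-03  3.1155e+00]
upper [[439.0, 285.0], [441.0, 285.0], [443.0, 284.2], [445.0, 283.5], [500.0, 284.9], [503.0, 285.2], [506.0, 279.2], [509.0, 278.3]]
lower [[439.0, 320.2], [441.0, 320.5], [443.0, 321.1], [445.0, 321.9], [500.0, 321.2], [503.0, 327.9], [506.0, 339.1]]
end [(np.float64(433.5), 293), (np.float64(432.5), 297), (np.float64(432.5), 301), (np.float64(432.5), 305), (np.float64(432.5), 309), (np.float64(432.5), 313), (np.float64(432.5), 317), (np.float64(427.5), 321)]
U x at y=-.255 0.5746 slope deg -2.73
L x at y=-.255 0.4986 slope deg 8.51
end y [-0.1784 -0.1766 -0.1767 -0.1767 -0.1768 -0.1768 -0.1769 -0.1679]
cols 434..452
[[57 43 42 43 45 38 46 43 46 46 60 69 69 67 68 65 72 68 69 69]
 [60 42 42 43 44 42 37 46 46 46 55 62 61 61 62 65 61 62 61 63]
 [47 39 40 45 44 43 44 43 39 49 54 56 55 56 52 55 55 52 56 54]
 [47 39 44 39 45 41 42 45 47 45 53 57 61 56 62 63 63 56 62 62]
 [63 63 62 67 67 63 63 55 50 48 41 46 44 44 41 41 33 42 38 38]]
446 [115  89  85  78  67  46  44  45  54  70  65  58  61  69] [ 44  57  67  73  81  84 109 148 156 163 158 160 159 160]
474 [80 77 78 77 84 77 53 47 46 64 68 60 58 66] [40 52 68 75 76 82 79 78 76 78 77 78 77 88]
505 [ 46  59  94 113 108  79  47  41  41  50  68  58  49  66] [ 40  31  53  74  66  50  41  40  45  79 129 153 159 145]
```

```bash
python3 -m handwheel '[{"dp":[0.002,0,0],"delta_rot":[0,0,0]},{"dp":[0.002,0,0.003],"delta_rot":[0,0,0]},{"dp":[0.002,0,0.005],"delta_rot":[0,0,0]},{"dp":[0.002,0,0.0065],"delta_rot":[0,0,0]},{"dp":[0.002,0,0.0075],"delta_rot":[0,0,0]},{"dp":[0.002,0,0.0075],"delta_rot":[0,0,0]},{"dp":[0.002,0,0.0075],"delta_rot":[0,0,0]}]'
python3 -c "
from h import *
f=vision.grab_frame('top');print(np.round(ray(f,[(474,303.5),(446,302.7),(505,303.8)],.1),4).tolist());print(status.get_obs()['moment'])"
```

```text
clock: 15.05
tcp_pos: [0.538, -0.3158, 0.0658]
orientation: [-2.265, -2.177, 0.0]
contact_force: [-0.5, -0.2, -0.2]
grip_width: 0.0643
gripper_force: 99.3
[[0.538, -0.2536, 0.1], [0.5394, -0.2019, 0.1], [0.5373, -0.3119, 0.1]]
[-0.04603543  0.11660705  0.0469194 ]
```

```bash
python3 -m handwheel '[{"dp":[0,0,0.0005],"delta_rot":[0,0,0]},{"dp":[0,0,0.001],"delta_rot":[0,0,0]},{"dp":[0,0,0.001],"delta_rot":[0,0,0]}]'
```

```text
clock: 15.48
tcp_pos: [0.5381, -0.3158, 0.0655]
orientation: [-2.266, -2.176, -0.001]
contact_force: [-2.4, 2.1, 5.4]
grip_width: 0.0641
gripper_force: 100.0
```

```bash
python3 -m handwheel '[{"dp":[0,0,0],"delta_rot":[0,0,0]},{"dp":[0,0,0],"delta_rot":[0,0,0]},{"dp":[0,0,0],"delta_rot":[0,0,0]}]' 0 20
python3 -m handwheel '[{"dp":[0,0,0],"delta_rot":[0,0,0]},{"dp":[0,0,0],"delta_rot":[0,0,0]},{"dp":[0,0,0],"delta_rot":[0,0,0]},{"dp":[0,0,0],"delta_rot":[0,0,0]},{"dp":[0,0,0],"delta_rot":[0,0,0]}]' 1
python3 -m handwheel '[{"dp":[0,0,-0.005],"delta_rot":[0,0,0]},{"dp":[0,0,-0.015],"delta_rot":[0,0,0]},{"dp":[0,0,-0.035],"delta_rot":[0,0,0]},{"dp":[0,0,-0.07],"delta_rot":[0,0,0]},{"dp":[0,0,-0.12],"delta_rot":[0,0,0]},{"dp":[-0.05,0,-0.17],"delta_rot":[0,0,0]},{"dp":[-0.1,0,-0.2],"delta_rot":[0,0,0]},{"dp":[-0.15,0,-0.2],"delta_rot":[0,0,0]},{"dp":[-0.15,0,-0.2],"delta_rot":[0,0,0]}]'
python3 - <<'E'
from h import *
f=vision.grab_frame("top");cv2.imwrite("pics/t7.png",f["img"]);g=f["img"].max(2)
np.set_printoptions(linewidth=220)
print("ends");
for r_ in(290,296,302,308,314): print(r_,g[r_,424:438],g[r_,500:520])
for c in(440,446,474,503,509): print(c,g[278:292,c],g[314:330,c])
E
```

```text
clock: 15.85
tcp_pos: [0.5381, -0.3158, 0.0655]
orientation: [2.265, 2.176, 0.001]
contact_force: [-2.7, 1.8, 5.3]
grip_width: 0.0644
gripper_force: 100.0
clock: 16.48
tcp_pos: [0.538, -0.3157, 0.0647]
orientation: [-2.265, -2.176, 0.0]
contact_force: [-0.4, -0.1, 0.1]
grip_width: 0.0854
gripper_force: 0.0
clock: 17.6
tcp_pos: [0.5291, -0.4713, 0.2672]
orientation: [2.27, 2.166, -0.005]
contact_force: [-0.0, -0.5, -0.8]
grip_width: 0.0855
gripper_force: 0.0
ends
290 [ 89  86  86  79 104 141 151 110  62  43  44  45  45  46] [ 62  66  65  62  67  66  55  45  37  40  41  33  36  40  39  49  97 143 155 132]
296 [ 87  88  86  82 114 149 151 109  63  42  37  43  40  45] [ 57  56  58  55  56  53  50  43  42  35  39  41  39  40  41  58 105 147 145 121]
302 [ 90  86  82  82 116 149 151 108  64  39  41  45  45  41] [ 47  51  52  52  52  48  43  39  39  40  37  37  39  37  44  61 110 145 148 118]
308 [ 88  86  85  84 124 153 150 102  57  43  42  43  38  40] [ 58  57  55  57  54  53  48  46  40  42  38  40  38  38  43  66 113 148 143 112]
314 [ 87  92  81  87 128 156 148  88  47  42  42  45  39  37] [ 67  64  62  66  64  56  49  37  36  35  40  35  38  45  38  70 124 148 140 106]
440 [162 162 164 164 163 155 125  71  44  39  44  43  39  43] [ 40  44  42  47  42  41  67 106 150 165 166 168 166 166 166 165]
446 [160 143 115  89  80  79  72  50  42  41  51  61  61  54] [ 58  59  67  62  51  46  47  48  70  77  77  86 111 144 157 160]
474 [77 79 77 80 80 77 85 85 54 42 49 55 61 58] [63 52 62 65 46 38 36 45 69 76 77 77 80 77 77 77]
503 [149 150 150 148 150 150 142 117  75  45  42  46  62  60] [ 66  53  61  61  52  39  40  75 132 152 156 157 156 155 155 157]
509 [163 165 163 160 162 161 158 136  89  49  38  38  40  36] [ 35  43  37  36  38  37  47  78 134 157 159 159 158 159 157 160]
```

```bash
python3 - <<'E'
from h import *
f=vision.grab_frame("top")
e=ray(f,[(431.1,302),(516.0,302)],.095);print(e.round(4).tolist(),"centre y",e[:,1].mean())
w=ray(f,[(440,284.4),(509,285.8),(440,321.0),(509,321.5)],.095).round(4);print(w.tolist())
c=(w[:2]+w[2:])/2;d=c[0]-c[1];print("mid",c.mean(0),"yaw",np.degrees(np.arctan2(d[1],d[0])))
g=f["img"].max(2)
# bars right edges and rails, subpixel rows away from plate
def cross(v,t=100): 
    i=np.where((v[:-1]<t)&(v[1:]>=t))[0];return [round(float(k+(t-v[k])/(float(v[k+1])-v[k])),1) for k in i]
for r_ in(262,275,335,348): print(r_,[round(405+x,1) for x in cross(g[r_,405:535].astype(float))])
for c_ in(432,444,470,482,512): print(c_,[round(235+x,1) for x in cross(g[235:262,c_].astype(float))],[round(375-x,1) for x in cross(g[375:340:-1,c_].astype(float))])
E
```

```text
[[0.5405, -0.1759, 0.095], [0.5403, -0.3348, 0.095]] centre y -0.25531490734794504
[[0.572, -0.192, 0.095], [0.5698, -0.3212, 0.095], [0.5066, -0.1924, 0.095], [0.5049, -0.3215, 0.095]]
mid [ 0.538325 -0.256775  0.095   ] yaw 89.13497265937636
262 [419.7, 428.8, 463.9, 502.6]
275 [419.4, 428.7, 482.2, 501.7]
335 [417.4, 426.1, 462.8, 500.8]
348 [417.2, 426.1, 460.9, 499.5]
432 [251.2] [353.9]
444 [251.2] [353.7]
470 [252.1] [354.0]
482 [252.2] [354.6]
512 [253.0] [354.0]
```

```bash
python3 -c "
from bench import r
print(r.hand_in())"
```

```text
the job is handed in; nothing more can be done
None
```

I handed the job in at about 18 s: the griddle lies on the two middle bars, within about 1 mm of the burner's centre and about 0.1° of square by the top camera, the gripper is clear of it, and the other objects were not approached.

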